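# Turn the ripening room's humidity dial up four clicks and store it

### The job

The cheeses are drying out: with a fingertip in the open notch of the blue click-stop dial on the white humidity controller, push the dial round clockwise (seen from above) by exactly four clicks from where it stands now, so that it rests in the fourth click. Only then press the green button beside it right down with a fingertip and let it come up again, to store the setting. Grasp nothing, and leave the small cheese, the jar and the brush where they are.

Things in the scene. Friction and masses are not known exactly. Their poses are not given: they have to be found in the camera images.
- controller: White box fixed to the table, 160 (x) x 270 (y) x 60 mm high; origin at the centre of its underside, x from the side near the robot to the far side, z up. On top: the blue dial 55 mm to +y of the centre, ringed by eight white ticks, one per click position, growing longer clockwise; the green button at (-20, -85) mm; a blank black display.
- dial_axis (a point): On the dial's vertical axis, level with its top face, 91 mm above the table. Eight click positions 30 degrees apart between end stops; it starts at rest in the first (at the shortest tick), which faces any way round. Each click takes a push of 4 N rising to 8 to 12 N, 36 mm from the axis, that falls away at the crest half-way (15 degrees), then the dial snaps ahead by itself into the next click and stays there.
- dial_mark (a point): Outer end of the yellow pointer line on the top face of the blue dial, 50 mm from the axis, 91 mm above the table; it turns with the dial. Frame x points outward along the pointer, z up. The dial is 110 mm across and stands 31 mm above the box; opposite the pointer a quarter of it (90 degrees) is cut away as an open notch for the fingertip.
- dial_notch (a point): On the steel floor of the dial's notch, 36 mm from the axis, opposite the pointer, 67 mm above the table; turns with the dial. Frame x points to the axis, z up. The notch is open above and outward; its two upright walls, 24 mm high, run radially from the axis to the rim at 55 mm, 45 degrees (25 mm) either side of this point. Push the clockwise wall to turn clockwise.
- store_top (a point): Centre of the top face of the green push button, 32 mm across, in a low round black collar on the controller; its top is 78 mm above the table. Frame z up.
- store (a joint): Travel of the green button in m: 0 up, 0.006 fully down; it springs back by itself and takes about 5 N to push right down.
- small_cheese_mid (a point): Centre of a loose small round white cheese, 68 mm across and 48 mm high, standing on the table; leave it alone.
- jar_mid (a point): Centre of a loose amber glass jar with a steel lid, 64 mm across and 85 mm high, standing on the table; leave it alone.
- brush: Loose rind brush with a wooden handle, under 250 mm long and 40 mm high, lying on the table beyond the controller; origin in the middle of its underside, x along its handle; leave it alone.

How it is judged:
By the outcome, as a careful person would: the job done as asked, in the order asked, and still so for the second after the job is handed in, with the robot touching nothing.
It also fails if it takes over 58 s, if anything falls off the work surface, if the arm or the gripper's body presses on something with over 40 N, if the wrist force passes 120 N, or if a joint passes its speed limit or range.

### The arm

A 6-joint arm with a two-finger parallel gripper is mounted at the origin on the work surface. World frame = base frame: x ahead of the robot, y to its left, z up, the work surface at z = 0. Lengths are in mm, angles in rad, forces in N, time in s.
With the tool pointing down it reaches from about 275 to 1000 mm from the base axis. Payload 8.4 kg.
Tool frame: the origin (TCP) lies at the very end of the fingers, on their centre line; the grasp point (between the pads) lies 19 mm behind it; z points along the fingers, y is the direction in which the jaws open and shut (so a half turn about z gives the same grasp; the last joint's range is limited). The gripper opens to 85 mm and grips with 20 to 120 N. Pads are 22 mm wide; open, the fingers measure 114 mm over their backs; the gripper's body (76 mm by 85 mm) begins 54 mm behind the grasp point. The pads swing forward as they close: fully open they stand 13 mm farther back than shut.
Start: joints at [1.31, 0.353, 1.633, -0, 1.155, -0.002], TCP at [159.949, 604.189, 231.281] pointing down, gripper open.
Joint ranges: [-2.63, 2.63], [-0.92, 2.1], [0.06, 2.66], [-1.3, 4.44], [0, 2.69], [-3.02, 3.02]. Speed limits (rad/s): [2.22, 2.22, 2.79, 3.14, 3.14, 3.14].

### API

Orientations are given as [roll, pitch, yaw] about the fixed x, y, z axes, in that order (R = Rz(yaw) Ry(pitch) Rx(roll)).
In Python, from rig import sense, grab_frame, sign_off, masks_of gives the robot as it stands. The module is installed in compiled form; this text tells all that it offers.
- The arm moves only by the shell command python3 -m inch 'ROWS' [FORCE]. ROWS is JSON, a list of rows, each an object of numbers: "gripper": the finger opening in m, from 0 to 0.0854; "tx", "ty", "tz": the shift along the tool's x, y, z in m; "spin": the turn about the tool's z in degrees. In form: [{"gripper": .., "tx": .., "ty": .., "tz": .., "spin": ..}, ...]. A call has exactly 8 rows; each row shifts and turns the commanded pose from where the row before left it, along the tool's axes as they then stand; what a row does not reach is not made up. A row lasts 1/10 s, in which the tool goes at most 50 mm and 8.59 degrees, less where a joint would pass 70% of its speed; a pose out of reach is approached as far as the arm can. A call is refused whole if a number of a shift passes 0.05 or a number of a turn 8.59, either way. A call with a gripper value outside its range is refused whole. The fingers move at their own pace and stop on an object; FORCE is the grip in N (left out, the last holds). Time passes only in rows, so rows that do not move let the fingers close, or fill a call up. It gives the time, the measured TCP pose, the force and the opening at its end, in the units of the state.
- sense(): the state, without advancing time (a new reading comes with each control period).
- grab_frame(name): name is "scene" or "top" or "wrist"; returns a dict with "pixels" (384x512x3 uint8, red, green, blue), "K" (3x3 intrinsics, pixels), "extrinsics" (4x4, takes a point from camera to world coordinates). Camera axes: x right, y down, z forward; pixel columns grow to the right and rows downward; lengths in mm; the calibration is good to about 2 mm. A picture is of the moment at which its call begins. There is no depth.
- sign_off(): hands the job in, once; it reports no verdict.
Trained networks look in the newest picture that a camera, given by its name, has taken for a name from the list of things; names that differ only in an ending like _2 or _b are one class to them, and where a whole thing is asked for, a point or a joint stands for the part that bears it (a point fixed in the world has none). Each returns a list of dicts, best first, with "conf" (0 to 1); they miss things now and then, are a little off and sometimes report something else, mostly with a low value. They report only what shows in the picture. A call takes as long as a camera call.
- masks_of(camera, target): "pixels" (384x512 bool, what is visible of it) and "centre" ([row, column] in pixels, amid what is visible of it).
The state is a dict: "clock": time; "qpos": joint angles; "qvel": joint speeds; "joint_efforts": joint torques, N m; "eef_pos": TCP position; "tcp_rot": TCP orientation; "contact_force": force on the tool from outside, world axes, zero at the start; "wrist_torque": the same for the moment, N m; "opening": opening from 0.0 (shut) to 1.0 (fully open).
Only numpy, scipy, OpenCV 4.12 (cv2) and the standard library are available. Lean on these libraries where they do the work, as an engineer would, in place of code of your own. Each camera call takes 0.05 s, during which the arm holds its last target.

## Working session

There is one attempt and no reset: what is moved stays moved. The work goes in short steps, Python scripts to look and compute and a shell command to move; the robot and the scene stay as the last step left them, time stands still between calls to the robot, and variables do not carry over. Pictures are saved under pics/ and viewed, and the job is handed in when it is done.

```bash
mkdir -p pics; cat > h.py <<'E'
import numpy as np, cv2
from rig import *
def save(f,n): cv2.imwrite('pics/'+n+'.png',f["pixels"][:,:,::-1])
def ray(f,rc,z):
    K=np.array(f["K"]);E=np.array(f["extrinsics"])
    d=E[:3,:3]@np.linalg.inv(K)@np.array([rc[1],rc[0],1.]);o=E[:3,3]
    return o+d*(z-o[2])/d[2]
def proj(f,p):
    K=np.array(f["K"]);E=np.array(f["extrinsics"])
    c=E[:3,:3].T@(np.array(p)-E[:3,3]);q=K@c;return q[:2]/q[2]
E
python3 - <<'E'
from h import *
print(sense())
for c in ["scene","top"]:
    f=grab_frame(c);save(f,c+"1")
    for t,z in [("dial_mark",91),("store_top",78),("controller",60),("small_cheese_mid",24),("jar_mid",42),("brush",20),("dial_notch",67),("dial_axis",91)]:
        for m in masks_of(c,t)[:2]:
            print(c,t,round(m["conf"],2),np.round(m["centre"]),m["pixels"].sum(),ray(f,m["centre"],z).round())
E
```

```text
{'clock': 0.0, 'qpos': array([ 1.30960232e+00,  3.53683250e-01,  1.63417495e+00,  2.38621420e-06,
        1.15516436e+00, -2.42358032e-03]), 'qvel': array([ 0.0005525 , -0.00143957, -0.00146807,  0.00018414,  0.00019371,
       -0.00090479]), 'joint_efforts': array([-2.64958098e-04, -6.05287957e+01, -3.42044699e+01, -8.42137752e-05,
        9.83874605e-03,  4.76036575e-06]), 'eef_pos': array([159.81941368, 603.71335504, 230.52228349]), 'tcp_rot': array([-3.14016275e+00, -5.64717004e-06,  2.88282126e+00]), 'contact_force': array([-0.66995315,  0.0132921 , -0.7211153 ]), 'wrist_torque': array([ 0.00049298, -0.00273263, -0.06036139]), 'opening': 1.0030266540142088}
scene dial_mark 0.75 [208. 218.] 1240 [638. -22.  91.]
scene store_top 0.43 [197. 171.] 122 [ 568. -140.   78.]
scene controller 0.88 [217. 183.] 3732 [ 627. -117.   60.]
scene small_cheese_mid 0.97 [232. 286.] 565 [713. 148.  24.]
scene jar_mid 0.81 [225. 110.] 730 [ 595. -316.   42.]
scene dial_notch 0.73 [209. 223.] 1294 [627.  -7.  67.]
scene dial_axis 0.6 [221. 187.] 3630 [ 660. -106.   91.]
top dial_mark 0.82 [189. 284.] 1688 [618.  -9.  91.]
top controller 0.64 [202. 328.] 4350 [ 590. -119.   60.]
top small_cheese_mid 0.6 [158. 217.] 596 [696. 159.  24.]
top jar_mid 0.73 [203. 402.] 710 [ 591. -310.   42.]
top brush 0.65 [130. 278.] 843 [773.   5.  20.]
top dial_notch 0.95 [187. 284.] 1681 [623.  -9.  67.]
top dial_notch 0.45 [201. 326.] 4419 [ 591. -115.   67.]
top dial_axis 0.8 [203. 326.] 4529 [ 585. -109.   91.]
```

```bash
python3 - <<'E'
import cv2
a=cv2.imread('pics/top1.png')[110:260,180:440];cv2.imwrite('pics/top1z.png',cv2.resize(a,None,fx=3,fy=3,interpolation=cv2.INTER_CUBIC))
a=cv2.imread('pics/scene1.png')[150:280,80:320];cv2.imwrite('pics/scene1z.png',cv2.resize(a,None,fx=3.3,fy=3.3,interpolation=cv2.INTER_CUBIC))
E
```

```text
(no output)
```

View pics/top1z.png

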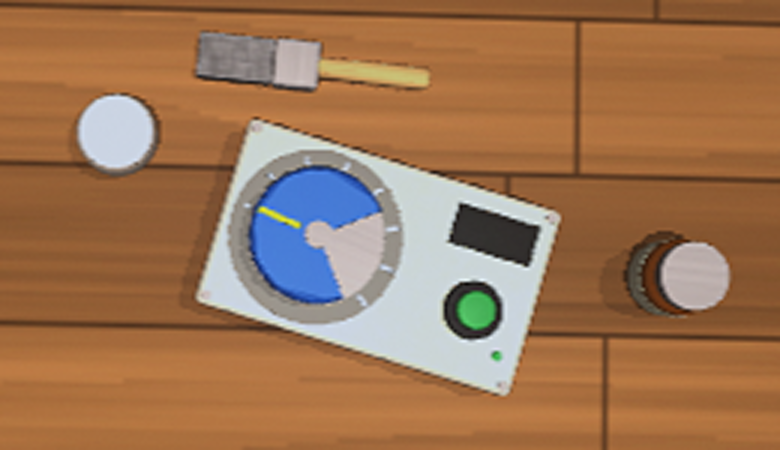

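View pics/scene1z.png

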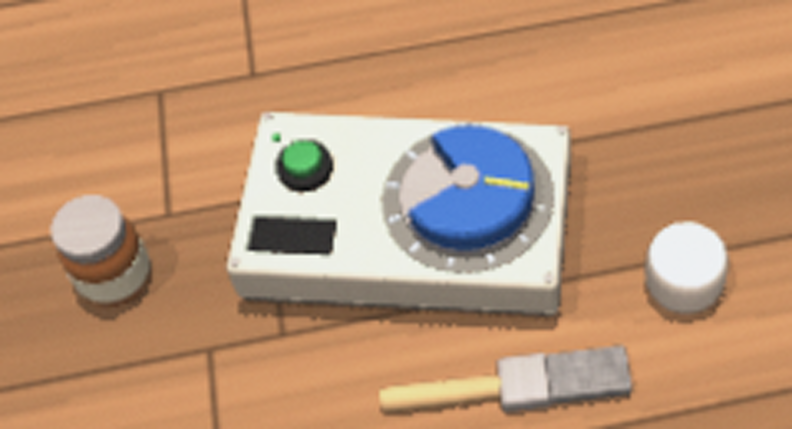

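The top view (3x crop) shows the pointer at the first, shortest tick, at about (262,210). The hub is at (316,234), the notch opens to the lower right, and the button is at (477,310). Next I'll fit the controller's pose.

```bash
cat > fit.py <<'E'
from h import *
from scipy.optimize import least_squares
ft=grab_frame("top");fs=grab_frame("scene")
T=lambda u,v:((u+.5)/3-.5+180,(v+.5)/3-.5+110)
S=lambda u,v:((u+.5)/3.3-.5+80,(v+.5)/3.3-.5+150)
hx,hy=80,135
# top corners: far-left = +x,+y
obs=[(ft,T(253,119),(hx,hy,60)),(ft,T(560,214),(hx,-hy,60)),(ft,T(508,395),(-hx,-hy,60)),(ft,T(197,299),(-hx,hy,60)),
(ft,T(477,310),(-20,-85,78)),(ft,T(316,234),(0,55,91)),
(fs,S(264,114),(-hx,-hy,60)),(fs,S(569,127),(-hx,hy,60)),(fs,S(558,287),(hx,hy,60)),(fs,S(230,275),(hx,-hy,60)),
(fs,S(303,158),(-20,-85,78)),(fs,S(466,176),(0,55,91))]
def w(p,l):
    c,s=np.cos(p[2]),np.sin(p[2]);return np.array([p[0]+c*l[0]-s*l[1],p[1]+s*l[0]+c*l[1],l[2]])
def r(p,o): return np.concatenate([proj(f,w(p,l))-q for f,q,l in o])
for o in (obs,obs[:6],obs[6:]):
    s=least_squares(r,[600,-70,0.],args=(o,),loss='soft_l1');p=s.x
    print(p.round(3),np.abs(s.fun).max().round(2),"axis",w(p,(0,55,91)).round(1),"btn",w(p,(-20,-85,78)).round(1))
    if o is obs: print(s.fun.reshape(-1,2).round(1).tolist())
a=w(s.x,(0,55,91))
for f,q,q2 in ((ft,T(262,209),T(299,225)),(fs,S(528,186),S(486,180))):
    A=ray(f,q[::-1],91);B=ray(f,q2[::-1],91);print("mark",A.round(1),B.round(1),np.degrees(np.arctan2(*(A-B)[1::-1])))
E
python3 fit.py
```

```text
[ 6.0768e+02 -6.4334e+01 -2.7300e-01] 2.33 axis [622.5 -11.4  91. ] btn [ 565.5 -140.8   78. ]
[[-1.4, -2.1], [0.6, -1.9], [-0.1, -0.0], [-1.7, -0.1], [-0.9, -1.1], [0.3, -0.9], [-1.7, -2.1], [0.2, -1.9], [-0.2, -0.7], [-2.3, -2.0], [-0.7, -0.8], [-0.4, -0.4]]
[ 6.05306e+02 -6.57570e+01 -2.78000e-01] 1.34 axis [620.4 -12.9  91. ] btn [ 562.8 -142.    78. ]
[ 6.11937e+02 -6.29280e+01 -2.66000e-01] 1.53 axis [626.4  -9.9  91. ] btn [ 570.3 -139.7   78. ]
mark [639.4  32.8  91. ] [627.3   3.   91. ] 67.92459406183748
mark [644.3  36.6  91. ] [631.2   4.5  91. ] 67.86475610903321
```

```bash
R='{"gripper":0,"tx":-0.0252,"ty":-0.0199,"tz":0,"spin":0}'; python3 -m inch '[{"gripper":0,"tx":-0.0252,"ty":-0.0199,"tz":0,"spin":0},{"gripper":0,"tx":-0.0252,"ty":-0.0199,"tz":0,"spin":0},{"gripper":0,"tx":-0.0252,"ty":-0.0199,"tz":0,"spin":0},{"gripper":0,"tx":-0.0252,"ty":-0.0199,"tz":0,"spin":0},{"gripper":0,"tx":-0.0252,"ty":-0.0199,"tz":0,"spin":0},{"gripper":0,"tx":-0.0252,"ty":-0.0199,"tz":0,"spin":0},{"gripper":0,"tx":-0.0252,"ty":-0.0199,"tz":0,"spin":0},{"gripper":0,"tx":-0.0252,"ty":-0.0199,"tz":0,"spin":0}]' 30
python3 -m inch '[{"gripper":0,"tx":-0.0252,"ty":-0.0199,"tz":0,"spin":0},{"gripper":0,"tx":-0.0252,"ty":-0.0199,"tz":0,"spin":0},{"gripper":0,"tx":-0.0252,"ty":-0.0199,"tz":0,"spin":0},{"gripper":0,"tx":-0.0252,"ty":-0.0199,"tz":0,"spin":0},{"gripper":0,"tx":-0.0252,"ty":-0.0199,"tz":0,"spin":0},{"gripper":0,"tx":-0.0252,"ty":-0.0199,"tz":0,"spin":0},{"gripper":0,"tx":-0.0252,"ty":-0.0199,"tz":0,"spin":0},{"gripper":0,"tx":-0.0252,"ty":-0.0199,"tz":0,"spin":0}]'
```

```text
clock: 1.8
eef_pos: [314.8, 397.7, 231.5]
tcp_rot: [3.141, 0.0, 2.883]
contact_force: [1.0, 0.8, -0.2]
opening: 0.004
clock: 2.6
eef_pos: [469.0, 192.1, 231.5]
tcp_rot: [3.141, 0.0, 2.883]
contact_force: [0.2, 0.2, -0.7]
opening: -0.002
```

```bash
python3 -m inch '[{"gripper":0,"tx":-0.025,"ty":-0.0199,"tz":0,"spin":0},{"gripper":0,"tx":-0.025,"ty":-0.0199,"tz":0,"spin":0},{"gripper":0,"tx":-0.025,"ty":-0.0199,"tz":0,"spin":0},{"gripper":0,"tx":-0.025,"ty":-0.0199,"tz":0,"spin":0},{"gripper":0,"tx":-0.025,"ty":-0.0199,"tz":0,"spin":0},{"gripper":0,"tx":-0.025,"ty":-0.0199,"tz":0,"spin":0},{"gripper":0,"tx":-0.025,"ty":-0.0199,"tz":0,"spin":0},{"gripper":0,"tx":-0.025,"ty":-0.0199,"tz":0,"spin":0}]'
python3 -m inch '[{"gripper":0,"tx":0,"ty":0,"tz":0,"spin":7.4},{"gripper":0,"tx":0,"ty":0,"tz":0,"spin":7.4},{"gripper":0,"tx":0,"ty":0,"tz":0,"spin":7.4},{"gripper":0,"tx":0,"ty":0,"tz":0,"spin":7.4},{"gripper":0,"tx":0,"ty":0,"tz":0,"spin":7.4},{"gripper":0,"tx":0,"ty":0,"tz":0,"spin":7.4},{"gripper":0,"tx":0,"ty":0,"tz":0,"spin":7.8},{"gripper":0,"tx":0,"ty":0,"tz":0,"spin":0}]'
python3 - <<'E'
from h import *
f=grab_frame("wrist");save(f,"w1");print(np.array(f["extrinsics"]).round(2),sense()["eef_pos"],sense()["tcp_rot"],sense()["qpos"])
E
```

```text
clock: 3.4
eef_pos: [621.5, -13.1, 231.3]
tcp_rot: [3.142, 0.0, 2.883]
contact_force: [0.9, -1.0, 0.0]
opening: -0.002
clock: 4.2
eef_pos: [620.8, -11.9, 231.3]
tcp_rot: [3.142, 0.0, 1.97]
contact_force: [0.1, 0.5, 0.2]
opening: 0.001
[[ 9.2000e-01  3.7000e-01  1.3000e-01  5.8881e+02]
 [ 3.9000e-01 -8.7000e-01 -3.0000e-01  6.6660e+01]
 [-0.0000e+00  3.3000e-01 -9.4000e-01  3.7372e+02]
 [ 0.0000e+00  0.0000e+00  0.0000e+00  1.0000e+00]] [620.83939893 -11.88772808 231.27919703] [-3.14158483e+00 -4.96745934e-06  1.97452988e+00] [-2.15618500e-02  3.46764014e-01  1.64247584e+00  1.41778336e-06
  1.15236198e+00 -4.25295975e-01]
```

View pics/w1.png

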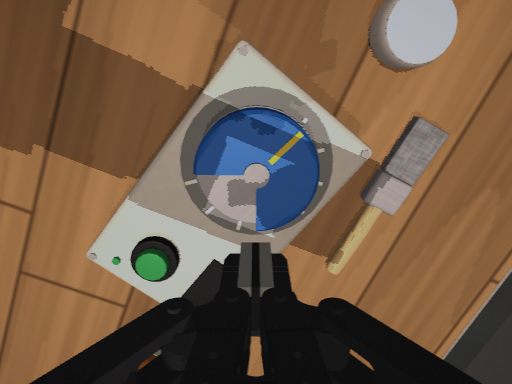

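The wrist view shows the hub at (257,176), the pointer end at (302,134) and the button top at (151,266). The notch walls run left to (195,176) and down to (257,230).

```bash
python3 - <<'E'
from h import *
f=grab_frame("wrist")
P=lambda u,v,z:ray(f,(v,u),z).round(1)
a=P(257,175,91);m=P(302,134,91);b=P(271,163,91)
print("axis",a,"mark",m,"r",np.hypot(*(m-a)[:2]),np.degrees(np.arctan2(*(m-a)[1::-1])),np.degrees(np.arctan2(*(m-b)[1::-1])))
im=f["pixels"].astype(int);blue=((im[:,:,2]>im[:,:,0]*1.6)&(im[:,:,2]>90)).astype(np.uint8)
pts=cv2.findNonZero(blue)[:,0]; pts=pts[pts[:,1]<240]
g=np.array([P(u,v,91)[:2] for u,v in pts]);g=g[np.hypot(*(g-a[:2]).T)<70]
# top rim: circle of r 55 fit on upper hull only
print("btn",P(151,266,78),"far wall end",P(195,176,91))
for q in [(241,45),(367,152),(92,255)]: print("screw",P(*q,60))
E
```

```text
axis [623.8 -12.5  91. ] mark [644.   34.5  91. ] r 51.15701320444736 66.74258427138129 67.50504390032019
btn [ 566.2 -143.5   78. ] far wall end [575.2 -34.2  91. ]
screw [570.1  78.7  60. ]
screw [713.   39.6  60. ]
screw [ 504.7 -167.8   60. ]
```

```bash
python3 -m inch '[{"gripper":0,"tx":-0.004,"ty":-0.007,"tz":0.005,"spin":0},{"gripper":0,"tx":-0.004,"ty":-0.007,"tz":0.015,"spin":0},{"gripper":0,"tx":-0.004,"ty":-0.007,"tz":0.02,"spin":0},{"gripper":0,"tx":-0.004,"ty":-0.007,"tz":0.02,"spin":0},{"gripper":0,"tx":-0.004,"ty":-0.006,"tz":0.02,"spin":0},{"gripper":0,"tx":0,"ty":0,"tz":0.02,"spin":0},{"gripper":0,"tx":0,"ty":0,"tz":0.02,"spin":0},{"gripper":0,"tx":0,"ty":0,"tz":0,"spin":0}]'
python3 - <<'E'
from h import *
f=grab_frame("wrist");save(f,"w2");s=sense();print(s["eef_pos"],s["tcp_rot"],s["contact_force"])
f=grab_frame("scene");a=f["pixels"][120:280,80:320,::-1];cv2.imwrite('pics/s2.png',cv2.resize(a,None,fx=3.3,fy=3.3,interpolation=cv2.INTER_CUBIC))
E
```

```text
clock: 5.1
eef_pos: [594.9, -43.8, 108.6]
tcp_rot: [-3.137, -0.002, 1.973]
contact_force: [-0.1, 0.6, -0.3]
opening: 0.003
[595.96372989 -43.83366464 110.10292166] [-3.13885276e+00 -1.33059011e-03  1.97303086e+00] [-0.46020983 -0.74712226  0.67603438]
```

View pics/w2.png

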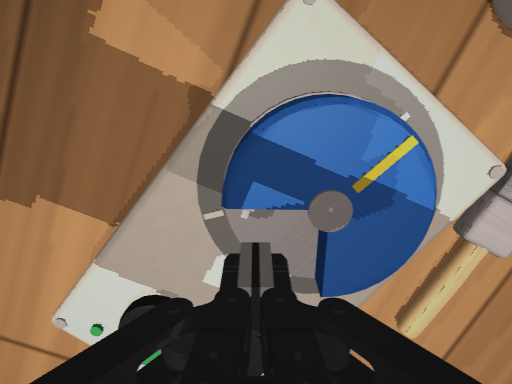

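View pics/s2.png

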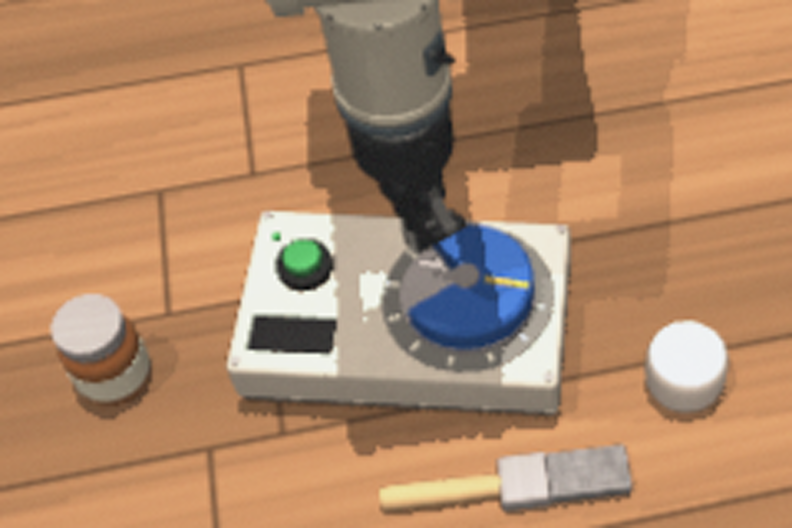

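The wrist view shows the tip near (255,250). It is over the notch, below the clockwise wall (row 210) and left of the hub (331,211). Lowering now.

```bash
python3 -m inch '[{"gripper":0,"tx":0,"ty":0.001,"tz":0.005,"spin":0},{"gripper":0,"tx":0,"ty":0.001,"tz":0.006,"spin":0},{"gripper":0,"tx":0,"ty":0,"tz":0.006,"spin":0},{"gripper":0,"tx":0,"ty":0,"tz":0.006,"spin":0},{"gripper":0,"tx":0,"ty":0,"tz":0.006,"spin":0},{"gripper":0,"tx":0,"ty":0,"tz":0.005,"spin":0},{"gripper":0,"tx":0,"ty":0,"tz":0.003,"spin":0},{"gripper":0,"tx":0,"ty":0,"tz":0,"spin":0}]'
python3 - <<'E'
from h import *
f=grab_frame("wrist");save(f,"w3");s=sense();print(s["eef_pos"],s["tcp_rot"],s["contact_force"])
print("axis",ray(f,(211,331),91))
E
```

```text
clock: 6.0
eef_pos: [598.8, -42.7, 73.7]
tcp_rot: [-3.141, -0.0, 1.972]
contact_force: [-0.2, -0.4, 0.1]
opening: -0.0
[599.07296013 -42.79030502  74.08321398] [-3.14126134e+00 -1.42202887e-04  1.97174066e+00] [-0.06796024 -0.72912379  0.0274509 ]
axis [614.88215427  -1.554568    91.        ]
```

View pics/w3.png

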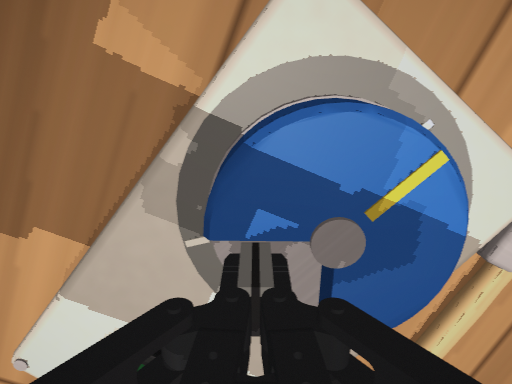

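```bash
python3 - <<'E'
from h import *
f=grab_frame("wrist");print("axis",ray(f,(243,338),91))
E
python3 -m inch '[{"gripper":0,"tx":0.002,"ty":0,"tz":0,"spin":0},{"gripper":0,"tx":0.002,"ty":0,"tz":0,"spin":0},{"gripper":0,"tx":0.002,"ty":0,"tz":0,"spin":0},{"gripper":0,"tx":0.001,"ty":0,"tz":0,"spin":0},{"gripper":0,"tx":0,"ty":0,"tz":0,"spin":0},{"gripper":0,"tx":0,"ty":0,"tz":0,"spin":0},{"gripper":0,"tx":0,"ty":0,"tz":0,"spin":0},{"gripper":0,"tx":0,"ty":0,"tz":0,"spin":0}]'
```

```text
axis [624.33927669 -13.21247385  91.        ]
clock: 6.9
eef_pos: [596.5, -36.4, 74.3]
tcp_rot: [3.142, 0.0, 1.972]
contact_force: [-0.6, 0.2, 0.2]
opening: -0.001
```

```bash
python3 -m inch '[{"gripper":0,"tx":0.0018,"ty":-0.0005,"tz":0,"spin":3},{"gripper":0,"tx":0.0018,"ty":-0.0005,"tz":0,"spin":3},{"gripper":0,"tx":0.0018,"ty":-0.0005,"tz":0,"spin":3},{"gripper":0,"tx":0.0018,"ty":-0.0005,"tz":0,"spin":3},{"gripper":0,"tx":0,"ty":0,"tz":0,"spin":0},{"gripper":0,"tx":0,"ty":0,"tz":0,"spin":0},{"gripper":0,"tx":0,"ty":0,"tz":0,"spin":0},{"gripper":0,"tx":0,"ty":0,"tz":0,"spin":0}]'
python3 - <<'E'
from h import *
f=grab_frame("wrist");save(f,"w4");s=sense();print(s["eef_pos"],s["tcp_rot"],s["contact_force"])
E
```

```text
clock: 7.7
eef_pos: [592.5, -31.3, 74.3]
tcp_rot: [3.141, 0.002, 1.763]
contact_force: [0.2, -6.9, -1.0]
opening: 0.002
[592.48288162 -31.29815001  74.33855652] [3.14149195e+00 1.58428335e-03 1.76267011e+00] [ 1.0175884  -5.89910853  0.70778411]
```

View pics/w4.png

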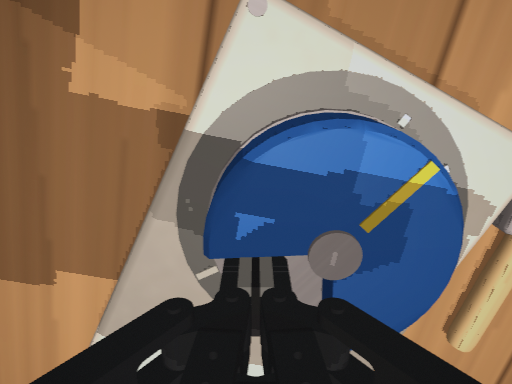

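The dial is in contact and has turned part-way: the pointer now runs from (363,230) to (437,165), with about 6 N on the finger. I'll measure its angle and carry on.

```bash
cat >> h.py <<'E'
def pointer(cam="wrist",n=None,ax=(623.8,-12.5)):
    f=grab_frame(cam)
    if n: save(f,n)
    im=f["pixels"].astype(int)
    m=(im[:,:,0]>110)&(im[:,:,1]>90)&(im[:,:,2]<0.4*im[:,:,1])
    v,u=np.nonzero(m);g=np.array([ray(f,(b,a),91)[:2] for a,b in zip(u,v)])
    g=g[np.hypot(*(g-ax).T)<56]
    if len(g)<5: print("few",len(g));return
    c=g.mean(0);w,V=np.linalg.eigh(np.cov((g-c).T));d=V[:,1];d=d*np.sign(d@(c-ax))
    s=sense()
    print(len(g),"ptr PCA",np.degrees(np.arctan2(d[1],d[0])).round(1),"by axis",np.degrees(np.arctan2(*(c-ax)[::-1])).round(1),"r",np.hypot(*(c-ax)).round(1),
     "tcp",s["eef_pos"].round(1),np.degrees(s["tcp_rot"][2]).round(1),"F",s["contact_force"].round(1))
E
python3 - <<'E'
from h import *
pointer(); pointer("top")
E
python3 -m inch '[{"gripper":0,"tx":0.0018,"ty":-0.0005,"tz":0,"spin":3},{"gripper":0,"tx":0.0018,"ty":-0.0005,"tz":0,"spin":3},{"gripper":0,"tx":0,"ty":0,"tz":0,"spin":0},{"gripper":0,"tx":0,"ty":0,"tz":0,"spin":0},{"gripper":0,"tx":0,"ty":0,"tz":0,"spin":0},{"gripper":0,"tx":0,"ty":0,"tz":0,"spin":0},{"gripper":0,"tx":0,"ty":0,"tz":0,"spin":0},{"gripper":0,"tx":0,"ty":0,"tz":0,"spin":0}]'
python3 - <<'E'
from h import *
pointer()
E
```

```text
1096 ptr PCA 58.7 by axis 59.1 r 34.2 tcp [592.4 -31.3  74.3] 101.0 F [-0.7 -6.3  0.3]
10 ptr PCA 61.7 by axis 62.7 r 42.9 tcp [592.5 -31.3  74.3] 101.0 F [ 0.3 -5.  -0.5]
clock: 8.65
eef_pos: [590.7, -26.7, 74.3]
tcp_rot: [-3.142, -0.0, 1.658]
contact_force: [0.0, 0.7, 0.5]
opening: -0.002
1038 ptr PCA 37.4 by axis 37.5 r 33.8 tcp [590.7 -26.7  74.3] 95.0 F [ 1.1 -0.8  0.2]
```

```bash
python3 -m inch '[{"gripper":0,"tx":0.0021,"ty":-0.0006,"tz":0,"spin":3.5},{"gripper":0,"tx":0.0021,"ty":-0.0006,"tz":0,"spin":3.5},{"gripper":0,"tx":0.0021,"ty":-0.0006,"tz":0,"spin":3.5},{"gripper":0,"tx":0.0021,"ty":-0.0006,"tz":0,"spin":3.5},{"gripper":0,"tx":0.0021,"ty":-0.0006,"tz":0,"spin":3.5},{"gripper":0,"tx":0.0021,"ty":-0.0006,"tz":0,"spin":3.5},{"gripper":0,"tx":0.0021,"ty":-0.0006,"tz":0,"spin":3.5},{"gripper":0,"tx":0,"ty":0,"tz":0,"spin":0}]'
python3 - <<'E'
from h import *
pointer(n="w5")
s=sense();y=s["tcp_rot"][2];d=np.array([623.8,-12.5])-s["eef_pos"][:2]
print(d@[np.cos(y),np.sin(y)],d@[np.sin(y),-np.cos(y)])
E
```

```text
clock: 9.5
eef_pos: [587.5, -12.9, 74.3]
tcp_rot: [-3.141, 0.002, 1.229]
contact_force: [-0.7, -6.8, 1.7]
opening: -0.002
1092 ptr PCA 26.9 by axis 26.7 r 33.9 tcp [587.5 -13.   74.3] 70.5 F [-1.8 -6.9  1.6]
12.558148707997253 34.056337905119165
```

```bash
python3 -m inch '[{"gripper":0,"tx":0.002,"ty":-0.0005,"tz":0,"spin":3},{"gripper":0,"tx":0.002,"ty":-0.0005,"tz":0,"spin":3},{"gripper":0,"tx":0,"ty":0,"tz":0,"spin":0},{"gripper":0,"tx":0,"ty":0,"tz":0,"spin":0},{"gripper":0,"tx":0,"ty":0,"tz":0,"spin":0},{"gripper":0,"tx":0,"ty":0,"tz":0,"spin":0},{"gripper":0,"tx":0,"ty":0,"tz":0,"spin":0},{"gripper":0,"tx":0,"ty":0,"tz":0,"spin":0}]'
python3 - <<'E'
from h import *
pointer(n="w6")
s=sense();y=s["tcp_rot"][2];d=np.array([623.8,-12.5])-s["eef_pos"][:2]
print(d@[np.cos(y),np.sin(y)],d@[np.sin(y),-np.cos(y)])
E
```

```text
clock: 10.35
eef_pos: [588.5, -7.7, 74.3]
tcp_rot: [3.142, -0.0, 1.125]
contact_force: [0.1, -0.1, -0.2]
opening: -0.001
1037 ptr PCA 7.4 by axis 6.8 r 33.7 tcp [588.5  -7.7  74.3] 64.5 F [0.2 0.8 0.6]
10.895707972126853 33.952403768985135
```

Second click done (7.4°). On to the third, with the same pattern.

```bash
python3 -m inch '[{"gripper":0,"tx":0.0021,"ty":-0.0006,"tz":0,"spin":3.5},{"gripper":0,"tx":0.0021,"ty":-0.0006,"tz":0,"spin":3.5},{"gripper":0,"tx":0.0021,"ty":-0.0006,"tz":0,"spin":3.5},{"gripper":0,"tx":0.0021,"ty":-0.0006,"tz":0,"spin":3.5},{"gripper":0,"tx":0.0021,"ty":-0.0006,"tz":0,"spin":3.5},{"gripper":0,"tx":0.0021,"ty":-0.0006,"tz":0,"spin":3.5},{"gripper":0,"tx":0.0021,"ty":-0.0006,"tz":0,"spin":3.5},{"gripper":0,"tx":0,"ty":0,"tz":0,"spin":0}]'
python3 - <<'E'
from h import *
pointer()
E
python3 -m inch '[{"gripper":0,"tx":0.002,"ty":-0.0005,"tz":0,"spin":3},{"gripper":0,"tx":0.002,"ty":-0.0005,"tz":0,"spin":3},{"gripper":0,"tx":0,"ty":0,"tz":0,"spin":0},{"gripper":0,"tx":0,"ty":0,"tz":0,"spin":0},{"gripper":0,"tx":0,"ty":0,"tz":0,"spin":0},{"gripper":0,"tx":0,"ty":0,"tz":0,"spin":0},{"gripper":0,"tx":0,"ty":0,"tz":0,"spin":0},{"gripper":0,"tx":0,"ty":0,"tz":0,"spin":0}]'
python3 - <<'E'
from h import *
pointer(n="w7")
s=sense();y=s["tcp_rot"][2];d=np.array([623.8,-12.5])-s["eef_pos"][:2]
print(d@[np.cos(y),np.sin(y)],d@[np.sin(y),-np.cos(y)])
E
```

```text
clock: 11.2
eef_pos: [592.4, 5.3, 74.2]
tcp_rot: [-3.141, 0.003, 0.696]
contact_force: [-5.3, -6.0, 4.1]
opening: 0.002
1101 ptr PCA -4.7 by axis -5.4 r 33.8 tcp [592.4   5.3  74.2] 40.0 F [-3.8 -6.1  3.7]
clock: 12.05
eef_pos: [596.1, 9.8, 74.3]
tcp_rot: [-3.142, 0.0, 0.593]
contact_force: [0.7, 0.3, -0.9]
opening: 0.001
1054 ptr PCA -22.8 by axis -23.7 r 33.8 tcp [596.2   9.8  74.3] 34.0 F [ 0.   0.4 -0.3]
10.431281845750533 33.924257722582276
```

Third click done (-22.8°). One more to go.

```bash
python3 -m inch '[{"gripper":0,"tx":0.0021,"ty":-0.0006,"tz":0,"spin":3.5},{"gripper":0,"tx":0.0021,"ty":-0.0006,"tz":0,"spin":3.5},{"gripper":0,"tx":0.0021,"ty":-0.0006,"tz":0,"spin":3.5},{"gripper":0,"tx":0.0021,"ty":-0.0006,"tz":0,"spin":3.5},{"gripper":0,"tx":0.0021,"ty":-0.0006,"tz":0,"spin":3.5},{"gripper":0,"tx":0.0021,"ty":-0.0006,"tz":0,"spin":3.5},{"gripper":0,"tx":0.0021,"ty":-0.0006,"tz":0,"spin":3.5},{"gripper":0,"tx":0,"ty":0,"tz":0,"spin":0}]'
python3 - <<'E'
from h import *
pointer()
E
python3 -m inch '[{"gripper":0,"tx":0.002,"ty":-0.0005,"tz":0,"spin":3},{"gripper":0,"tx":0.002,"ty":-0.0005,"tz":0,"spin":3},{"gripper":0,"tx":0,"ty":0,"tz":0,"spin":0},{"gripper":0,"tx":0,"ty":0,"tz":0,"spin":0},{"gripper":0,"tx":0,"ty":0,"tz":0,"spin":0},{"gripper":0,"tx":0,"ty":0,"tz":0,"spin":0},{"gripper":0,"tx":0,"ty":0,"tz":0,"spin":0},{"gripper":0,"tx":0,"ty":0,"tz":0,"spin":0}]'
python3 - <<'E'
from h import *
pointer(n="w8")
s=sense();y=s["tcp_rot"][2];d=np.array([623.8,-12.5])-s["eef_pos"][:2]
print(d@[np.cos(y),np.sin(y)],d@[np.sin(y),-np.cos(y)])
E
```

```text
clock: 12.9
eef_pos: [605.5, 18.8, 73.8]
tcp_rot: [3.141, 0.005, 0.164]
contact_force: [-5.8, -3.7, 3.9]
opening: 0.004
1111 ptr PCA -35.3 by axis -36.5 r 34.0 tcp [605.6  18.8  73.8] 9.5 F [-5.9 -3.   2.1]
clock: 13.75
eef_pos: [611.7, 21.0, 74.3]
tcp_rot: [3.142, -0.0, 0.061]
contact_force: [0.5, -0.2, 0.1]
opening: -0.0
1049 ptr PCA -52.8 by axis -54.1 r 34.1 tcp [611.7  21.   74.3] 3.5 F [ 0.9 -0.3 -0.5]
10.039308550896205 34.1269606223413
```

View pics/w8.png

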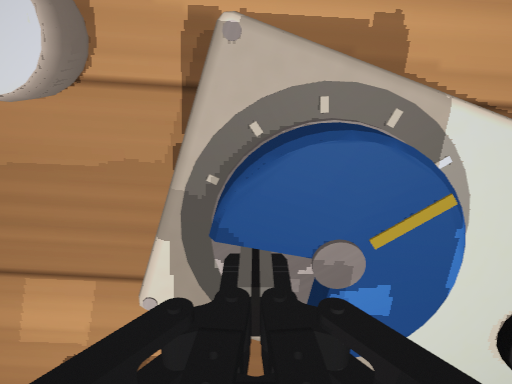

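The pointer is at -52.8°, four 30° steps on from 67.5°. In the picture it lines up with the fifth visible tick, allowing for parallax with the ring centred near (325,225). The finger is free at about 0 N, so I'll lift it and go to the button.

```bash
python3 -m inch '[{"gripper":0,"tx":0,"ty":0,"tz":-0.005,"spin":0},{"gripper":0,"tx":0,"ty":0,"tz":-0.015,"spin":0},{"gripper":0,"tx":0,"ty":0,"tz":-0.02,"spin":0},{"gripper":0,"tx":0,"ty":0,"tz":-0.02,"spin":0},{"gripper":0,"tx":0,"ty":0,"tz":-0.02,"spin":0},{"gripper":0,"tx":-0.005,"ty":0.02,"tz":0,"spin":0},{"gripper":0,"tx":-0.01,"ty":0.02,"tz":0,"spin":0},{"gripper":0,"tx":-0.01,"ty":0.02,"tz":0,"spin":0}]'
python3 -m inch '[{"gripper":0,"tx":-0.01,"ty":0.02,"tz":0,"spin":0},{"gripper":0,"tx":-0.01,"ty":0.02,"tz":0,"spin":0},{"gripper":0,"tx":-0.005,"ty":0.02,"tz":0,"spin":0},{"gripper":0,"tx":-0.005,"ty":0.02,"tz":0,"spin":0},{"gripper":0,"tx":0,"ty":0.01,"tz":0,"spin":0},{"gripper":0,"tx":0,"ty":0.01,"tz":0,"spin":0},{"gripper":0,"tx":0,"ty":0,"tz":0,"spin":0},{"gripper":0,"tx":0,"ty":0,"tz":0,"spin":0}]'
python3 - <<'E'
from h import *
pointer(n="w9");pointer("top","t9")
f=grab_frame("wrist")
for m in masks_of("wrist","store_top"): print(m["conf"],m["centre"],ray(f,m["centre"],78))
E
```

```text
clock: 14.6
eef_pos: [590.6, -41.0, 155.9]
tcp_rot: [3.141, -0.002, 0.061]
contact_force: [-0.2, 0.5, -0.7]
opening: -0.0
clock: 15.4
eef_pos: [566.7, -141.7, 154.4]
tcp_rot: [-3.141, -0.0, 0.06]
contact_force: [-0.4, -0.0, 0.3]
opening: 0.002
556 ptr PCA -52.6 by axis -53.6 r 33.9 tcp [ 566.6 -141.5  154.3] 3.5 F [ 0.2 -0.2 -0.1]
22 ptr PCA -52.7 by axis -57.0 r 31.0 tcp [ 566.6 -141.4  154.2] 3.5 F [ 0.4  0.1 -0.7]
0.74 [204.0, 257.9] [ 565.27945256 -143.31887113   78.        ]
```

View pics/w9.png

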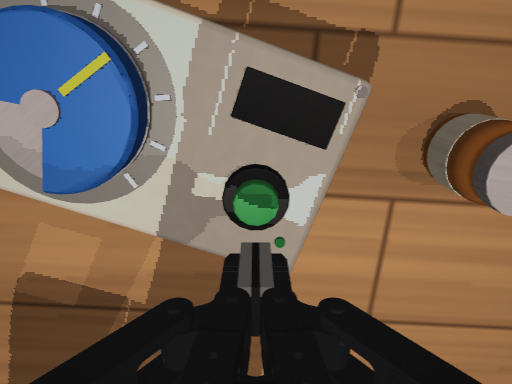

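Dial: three ticks remain beyond the pointer, (163,97), (157,145) and (131,180), so it is in the fifth position as wanted. The button at (257,204) maps to (565,-143), right under the fingertip. Descending.

```bash
python3 -m inch '[{"gripper":0,"tx":-0.001,"ty":0.001,"tz":0.01,"spin":0},{"gripper":0,"tx":0,"ty":0,"tz":0.015,"spin":0},{"gripper":0,"tx":0,"ty":0,"tz":0.015,"spin":0},{"gripper":0,"tx":0,"ty":0,"tz":0.015,"spin":0},{"gripper":0,"tx":0,"ty":0,"tz":0.01,"spin":0},{"gripper":0,"tx":0,"ty":0,"tz":0.006,"spin":0},{"gripper":0,"tx":0,"ty":0,"tz":0,"spin":0},{"gripper":0,"tx":0,"ty":0,"tz":0,"spin":0}]'
python3 -m inch '[{"gripper":0,"tx":0,"ty":0,"tz":0.002,"spin":0},{"gripper":0,"tx":0,"ty":0,"tz":0.002,"spin":0},{"gripper":0,"tx":0,"ty":0,"tz":0.002,"spin":0},{"gripper":0,"tx":0,"ty":0,"tz":0.002,"spin":0},{"gripper":0,"tx":0,"ty":0,"tz":0.001,"spin":0},{"gripper":0,"tx":0,"ty":0,"tz":0.001,"spin":0},{"gripper":0,"tx":0,"ty":0,"tz":0,"spin":0},{"gripper":0,"tx":0,"ty":0,"tz":0,"spin":0}]'
```

```text
clock: 16.4
eef_pos: [565.8, -143.2, 83.4]
tcp_rot: [3.142, -0.0, 0.061]
contact_force: [-0.7, 0.1, 0.3]
opening: 0.002
clock: 17.2
eef_pos: [566.4, -143.4, 75.7]
tcp_rot: [3.141, -0.002, 0.061]
contact_force: [-6.4, 0.9, 25.7]
opening: -0.004
```

```bash
python3 - <<'E'
from h import *
f=grab_frame("wrist");cv2.imwrite('pics/w10.png',cv2.resize(f["pixels"][120:320,130:390,::-1],None,fx=3,fy=3,interpolation=cv2.INTER_CUBIC))
s=sense();print(s["eef_pos"],s["contact_force"],s["wrist_torque"])
f=grab_frame("scene");a=f["pixels"][120:250,80:320,::-1];cv2.imwrite('pics/s10.png',cv2.resize(a,None,fx=3.3,fy=3.3,interpolation=cv2.INTER_CUBIC))
E
```

```text
[ 566.3836499  -143.34553061   75.69246894] [-6.3471576   0.96547767 25.69624611] [ 0.23917624  1.13233374 -0.02004533]
```

View pics/w10.png

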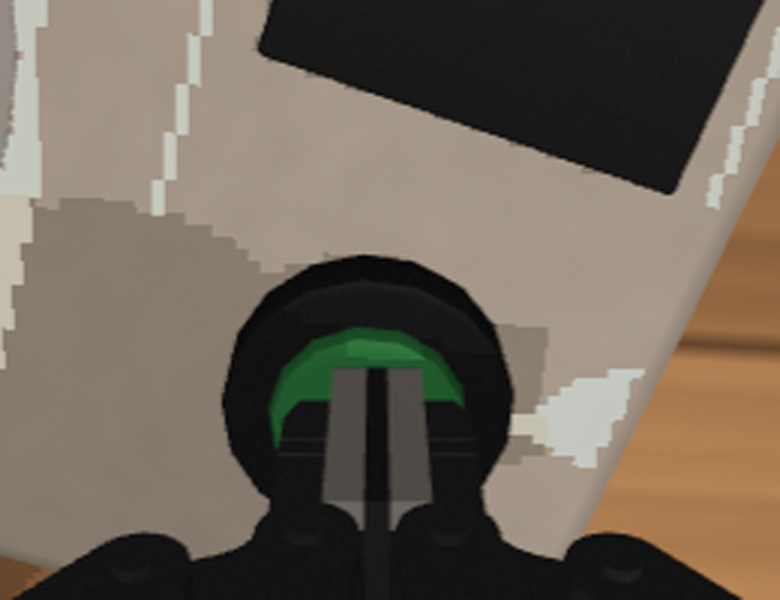

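View pics/s10.png

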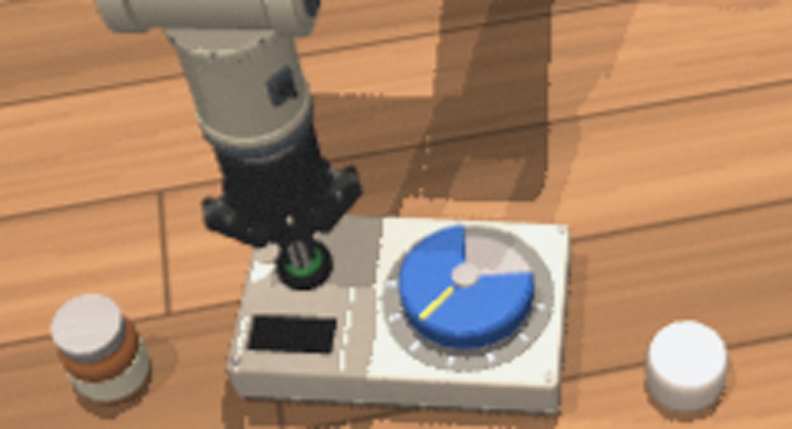

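The press reads 25.7 N with the TCP at 75.7, short of the expected 72. I can't tell yet whether the button is down or the tip is on the collar, so I'll overlay candidate circles on the picture.

```bash
python3 - <<'E'
from h import *
f=grab_frame("wrist");im=f["pixels"][:,:,::-1].copy()
a=cv2.resize(im[150:300,170:340],None,fx=4.5,fy=4.5,interpolation=cv2.INTER_CUBIC)
b=a.copy()
t=np.linspace(0,2*np.pi,200)
for z,r,col in [(78,16,(0,0,255)),(75,16,(0,255,255)),(72,16,(255,255,0)),(60,24,(255,0,255))]:
    p=np.array([proj(f,(565.3+r*np.cos(k),-143.3+r*np.sin(k),z)) for k in t])
    p=((p-[170,150]+.5)*4.5-.5).round().astype(np.int32);cv2.polylines(b,[p],True,col,1)
for z in (75.7,):
    p=np.array([proj(f,(566.4+x*np.cos(.06)+y*np.sin(.06),-143.3+x*np.sin(.06)-y*np.cos(.06),z)) for x,y in ((11,14.5),(11,-14.5),(-11,-14.5),(-11,14.5))])
    p=((p-[170,150]+.5)*4.5-.5).round().astype(np.int32);cv2.polylines(b,[p],True,(255,255,255),1)
cv2.imwrite('pics/w11.png',b)
im=f["pixels"].astype(int);g=(im[:,:,1]>1.5*im[:,:,0])&(im[:,:,1]>1.5*im[:,:,2])&(im[:,:,1]>40)
v,u=np.nonzero(g);k=u>200;print(v.min(),u.min(),u.max())
E
```

```text
229 219 284
```

View pics/w11.png

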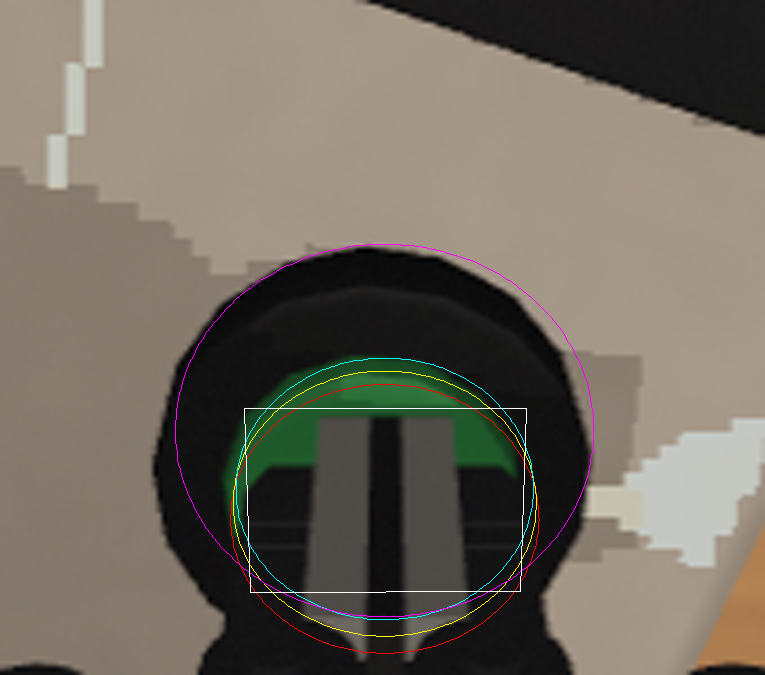

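```bash
python3 -m inch '[{"gripper":0,"tx":0,"ty":0,"tz":-0.002,"spin":0},{"gripper":0,"tx":0,"ty":0,"tz":0,"spin":0},{"gripper":0,"tx":0,"ty":0,"tz":0,"spin":0},{"gripper":0,"tx":0,"ty":0,"tz":0,"spin":0},{"gripper":0,"tx":0,"ty":0,"tz":0,"spin":0},{"gripper":0,"tx":0,"ty":0,"tz":0,"spin":0},{"gripper":0,"tx":0,"ty":0,"tz":0,"spin":0},{"gripper":0,"tx":0,"ty":0,"tz":0,"spin":0}]'
python3 -m inch '[{"gripper":0,"tx":0,"ty":0,"tz":-0.001,"spin":0},{"gripper":0,"tx":0,"ty":0,"tz":0,"spin":0},{"gripper":0,"tx":0,"ty":0,"tz":0,"spin":0},{"gripper":0,"tx":0,"ty":0,"tz":0,"spin":0},{"gripper":0,"tx":0,"ty":0,"tz":0,"spin":0},{"gripper":0,"tx":0,"ty":0,"tz":0,"spin":0},{"gripper":0,"tx":0,"ty":0,"tz":0,"spin":0},{"gripper":0,"tx":0,"ty":0,"tz":0,"spin":0}]'
python3 -m inch '[{"gripper":0,"tx":0,"ty":0,"tz":-0.002,"spin":0},{"gripper":0,"tx":0,"ty":0,"tz":0,"spin":0},{"gripper":0,"tx":0,"ty":0,"tz":0,"spin":0},{"gripper":0,"tx":0,"ty":0,"tz":0,"spin":0},{"gripper":0,"tx":0,"ty":0,"tz":0,"spin":0},{"gripper":0,"tx":0,"ty":0,"tz":0,"spin":0},{"gripper":0,"tx":0,"ty":0,"tz":0,"spin":0},{"gripper":0,"tx":0,"ty":0,"tz":0,"spin":0}]'
python3 - <<'E'
from h import *
f=grab_frame("wrist");save(f,"w12");im=f["pixels"].astype(int);g=(im[:,:,1]>1.5*im[:,:,0])&(im[:,:,1]>1.5*im[:,:,2])&(im[:,:,1]>40)
v,u=np.nonzero(g);print(v.min(),u.min(),u.max())
E
```

```text
clock: 18.15
eef_pos: [566.3, -143.3, 76.0]
tcp_rot: [3.141, -0.001, 0.061]
contact_force: [-0.4, 0.5, 9.0]
opening: 0.002
clock: 18.95
eef_pos: [565.7, -143.2, 76.3]
tcp_rot: [3.141, -0.0, 0.061]
contact_force: [3.4, -1.5, 4.9]
opening: -0.004
clock: 19.75
eef_pos: [565.3, -143.1, 78.2]
tcp_rot: [-3.141, 0.001, 0.061]
contact_force: [1.6, -0.5, 3.0]
opening: 0.002
224 220 285
```

At 76.3 mm the force is 4.9 N, and at 78.2 it is still 3.0 N. That is the button's spring pushing back, so the tip sits about 4 mm below the reported TCP and the button was at its bottom stop. I'll press firmly once more to be sure, then release.

```bash
python3 -m inch '[{"gripper":0,"tx":0,"ty":0,"tz":-0.002,"spin":0},{"gripper":0,"tx":0,"ty":0,"tz":0,"spin":0},{"gripper":0,"tx":0,"ty":0,"tz":0,"spin":0},{"gripper":0,"tx":0,"ty":0,"tz":0,"spin":0},{"gripper":0,"tx":0,"ty":0,"tz":0,"spin":0},{"gripper":0,"tx":0,"ty":0,"tz":0,"spin":0},{"gripper":0,"tx":0,"ty":0,"tz":0,"spin":0},{"gripper":0,"tx":0,"ty":0,"tz":0,"spin":0}]'
python3 -m inch '[{"gripper":0,"tx":0,"ty":0,"tz":-0.002,"spin":0},{"gripper":0,"tx":0,"ty":0,"tz":0,"spin":0},{"gripper":0,"tx":0,"ty":0,"tz":0,"spin":0},{"gripper":0,"tx":0,"ty":0,"tz":0,"spin":0},{"gripper":0,"tx":0,"ty":0,"tz":0,"spin":0},{"gripper":0,"tx":0,"ty":0,"tz":0,"spin":0},{"gripper":0,"tx":0,"ty":0,"tz":0,"spin":0},{"gripper":0,"tx":0,"ty":0,"tz":0,"spin":0}]'
python3 - <<'E'
from h import *
f=grab_frame("wrist");im=f["pixels"].astype(int);g=(im[:,:,1]>1.5*im[:,:,0])&(im[:,:,1]>1.5*im[:,:,2])&(im[:,:,1]>40)
cv2.imwrite('pics/w13.png',cv2.resize(f["pixels"][150:300,170:340,::-1],None,fx=4.5,fy=4.5,interpolation=cv2.INTER_CUBIC))
v,u=np.nonzero(g);print(v.min(),u.min(),u.max())
E
```

```text
clock: 20.6
eef_pos: [565.3, -143.1, 80.2]
tcp_rot: [-3.141, 0.0, 0.061]
contact_force: [-0.9, -0.1, 2.0]
opening: 0.002
clock: 21.4
eef_pos: [565.6, -143.1, 82.3]
tcp_rot: [-3.142, 0.0, 0.061]
contact_force: [0.2, 0.3, -0.1]
opening: 0.001
222 220 285
```

View pics/w13.png

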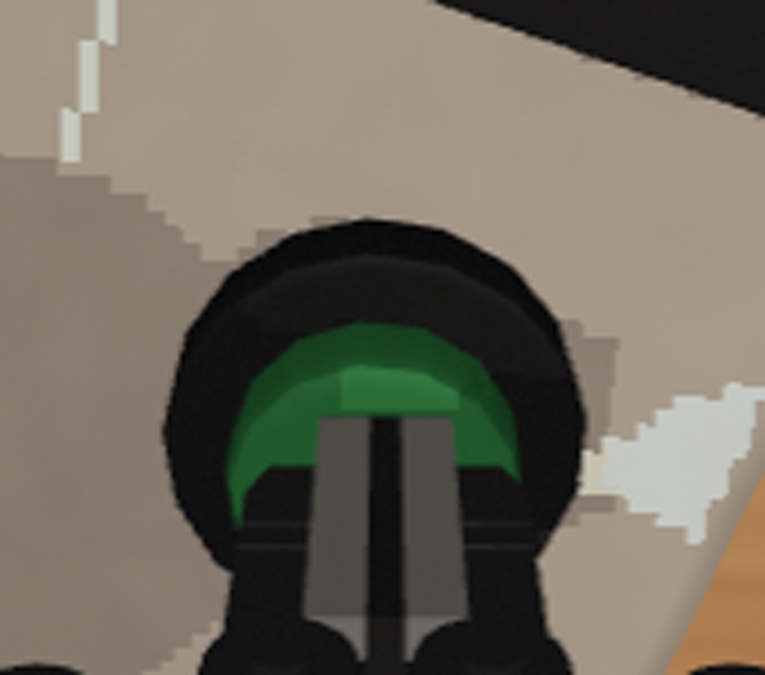

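The button is up again with 0 N: about 43 px of its side wall shows, against about 17 px when pressed. The stroke from TCP 82 to 75.7 mm is the full 6 mm, so no second press is needed. Now lifting clear for the final checks.

```bash
python3 -m inch '[{"gripper":0,"tx":0,"ty":0,"tz":-0.005,"spin":0},{"gripper":0,"tx":0,"ty":0,"tz":-0.015,"spin":0},{"gripper":0,"tx":0,"ty":0,"tz":-0.02,"spin":0},{"gripper":0,"tx":0,"ty":0,"tz":-0.02,"spin":0},{"gripper":0,"tx":0,"ty":0,"tz":-0.02,"spin":0},{"gripper":0,"tx":0,"ty":0,"tz":-0.01,"spin":0},{"gripper":0,"tx":0,"ty":0,"tz":0,"spin":0},{"gripper":0,"tx":0,"ty":0,"tz":0,"spin":0}]'
python3 - <<'E'
from h import *
pointer(n="w14")
for c in ("top","scene"):
    f=grab_frame(c);save(f,c+"14")
    for t,z in [("small_cheese_mid",24),("jar_mid",42),("brush",20)]:
        for m in masks_of(c,t)[:1]: print(c,t,round(m["conf"],2),ray(f,m["centre"],z).round())
a=cv2.imread('pics/scene14.png')[120:280,80:320];cv2.imwrite('pics/scene14z.png',cv2.resize(a,None,fx=3.3,fy=3.3,interpolation=cv2.INTER_CUBIC))
E
```

```text
clock: 22.25
eef_pos: [565.4, -143.1, 172.2]
tcp_rot: [3.142, -0.0, 0.061]
contact_force: [0.1, -0.3, -0.8]
opening: -0.002
472 ptr PCA -52.5 by axis -53.7 r 33.8 tcp [ 565.1 -143.   171.7] 3.5 F [-0.2  0.4 -0.2]
top brush 0.94 [769.   5.  20.]
scene small_cheese_mid 0.95 [712. 156.  24.]
scene jar_mid 0.71 [ 602. -319.   42.]
scene brush 0.75 [786.   4.  20.]
```

View pics/scene14z.png

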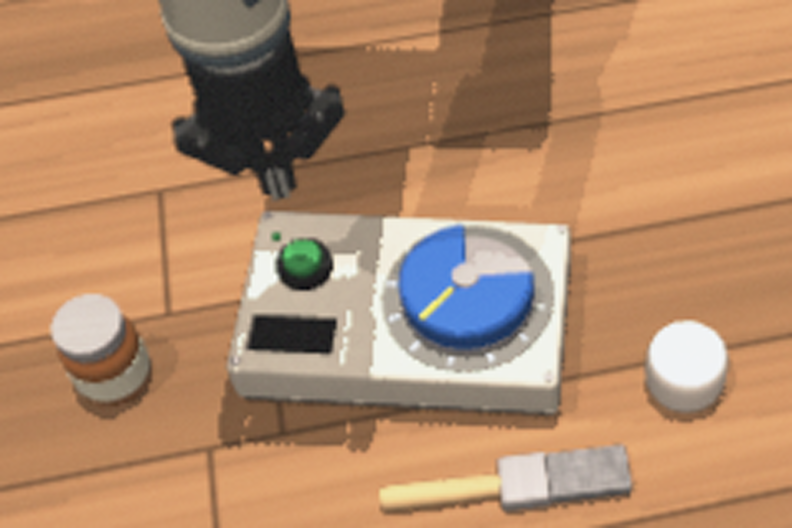

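The dial holds at -52.5°, the button at (303,258) is up, and the robot is clear. The cheese (687,365), jar (100,350) and brush (505,480) are at the same pixels as in the earlier scene pictures.

```bash
python3 -c "
from rig import *
print(sign_off())"
```

```text
the job is handed in; nothing more can be done
None
```

I turned the dial four clicks clockwise, pressed the green button right down once, let it come up, and handed the job in at about 22.5 s of the 58 s.

- **Dial:** With the shut fingers in the notch, I pushed the wall one click at a time and measured the pointer after each. It went 67.5° → 37.4° → 7.4° → -22.8° → -52.8°, and still read -52.5° after the button press. Three ticks remain beyond the pointer, so it rests in the fifth position.
- **Button:** The force peaked at about 26 N at the bottom stop. It fell from about 5 N to 0 as I raised the finger the last 6 mm, and the button stood up again afterwards.
- **Mismatch:** The bottom stop came at a reported tool height of 75.7 mm, not the 72 mm I expected. I take it that the shut fingertips reach about 4 mm beyond the reported tool point. The spring force over the full 6 mm and the pictures both support a complete press.
- **Other objects:** In the scene camera pictures, the small cheese, jar and brush look unmoved. The network's positions differ by up to 8 mm between the start and the end, about what it scatters. In the last top-camera picture it found only the brush, missing the cheese and jar. The arm was clear of everything at the end.

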